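# Switch on the burner and set its sunken push-and-turn knob

### The arm

A 7-joint arm with a two-finger parallel gripper is mounted at the origin on the work surface. World frame = base frame: x ahead of the robot, y to its left, z up, the work surface at z = 0. Lengths are in m, angles in rad, forces in N, time in s.
With the tool pointing down it reaches from about 0.35 to 0.9 m from the base axis. Payload 19.9 kg.
Tool frame: the origin (TCP) lies at the very end of the fingers, on their centre line; the grasp point (between the pads) lies 19 mm behind it; z points along the fingers, y is the direction in which the jaws open and shut (so a half turn about z gives the same grasp; the last joint's range is limited). The gripper opens to 85 mm and grips with 20 to 120 N. Pads are 22 mm wide; open, the fingers measure 114 mm over their backs; the gripper's body (76 mm by 85 mm) begins 54 mm behind the grasp point. The pads swing forward as they close: fully open they stand 13 mm farther back than shut.
Start: joints at [1.107, 0.417, -0.01, 1.614, 0.005, 1.111, -0.053], TCP at [0.256, -0.57, 0.231] pointing down, gripper open.
Joint ranges: [-2.81, 2.81], [-0.39, 2.02], [-1.27, 1.25], [0.06, 2.57], [-1.19, 4.33], [0.19, 2], [-2.82, 2.82]. Speed limits (rad/s): [1.89, 1.89, 2.39, 2.39, 3.01, 3.01, 3.01].

### API

Orientations are given as a unit quaternion [x, y, z, w].
In Python, from bench import bot gives the robot as it stands.
- The arm moves only by the shell command python3 -m inch 'ROWS' [FORCE]. ROWS is JSON, a list of rows, each a list of 7 numbers: the shift along the tool's x, y, z in m, then the turn, a rotation vector about the tool's x, y, z in rad, then the gripper command: -1 is shut, 1 is fully open, values between are in proportion. A call has 1 to 5 rows; each row is the pose to reach, as a shift and turn from the pose commanded when the call began, along the tool's axes at that moment; what a row does not reach only later rows make up. A row lasts 1/12 s, in which the tool goes at most 41.7 mm and 7.16 degrees, less where a joint would pass 70% of its speed; a pose out of reach is approached as far as the arm can. A call with a gripper value outside its range is refused whole. The fingers move at their own pace and stop on an object; FORCE is the grip in N (left out, the last holds). Time passes only in rows, so rows that repeat a pose let the fingers close. It gives the time, the measured TCP pose, the force and the opening at its end, in the units of the state.
- bot.state(): the state, without advancing time (a new reading comes with each control period).
- bot.read_camera(name): name is "side" or "top"; returns a dict with "image" (400x640x3 uint8, red, green, blue), "z_map" (400x640 float32, m along the optical axis (not along the pixel's ray), 0 where there is no reading), "fx", "fy", "cx", "cy" (pixels), "world_from_camera" (4x4, takes a point from camera to world coordinates). Camera axes: x right, y down, z forward; pixel columns grow to the right and rows downward; lengths in m; the calibration is good to about 2 mm. A picture is of the moment at which its call begins.
- bot.hand_in(): hands the job in, once; it reports no verdict.
The state is a dict: "time": time; "q": joint angles; "joint_velocities": joint speeds; "effort": joint torques, N m; "ee_pos": TCP position; "orientation": TCP orientation; "contact_force": force on the tool from outside, world axes, zero at the start; "moment": the same for the moment, N m; "finger_gap": opening from 0.0 (shut) to 1.0 (fully open).
Only numpy, scipy, OpenCV 4.12 (cv2) and the standard library are available. Lean on these libraries where they do the work, as an engineer would, in place of code of your own. Each camera call takes 0.05 s, during which the arm holds its last target. There are 200 camera calls.

### The job

Switch the portable induction burner on at its black toggle; then reach into the round well, push the sunken knob down just firmly enough that the dial under it follows, and turn the dial's white pointer round to the orange mark. Press gently so that the clutch is not overloaded, do not lean on the panel or the well, leave the knob sprung back up, and leave the pot and the tableware where they are.

Things in the scene. Friction and masses are not known exactly. Their poses are not given: they have to be found in the camera images.
- burner: portable induction burner, fixed to the table, standing somewhere and turned by up to about 0.3 rad; steel hob 260 x 320 mm, top at 72 mm. Origin: centre of its underside at table height; x points away from the robot over the hob, y to the left, z up. The control panel lies along its near side.
- panel: the burner's aluminium control panel, 110 mm (x) by 320 mm (y), top face 75 mm above the table. Origin: centre of its underside; axes as the burner's. It has a round well of 74 mm diameter and 63 mm depth, axis at y = +65 mm of this frame, and carries the toggle at y = -85 mm. The fingers may press on it with at most 15 N.
- toggle (a joint): angle of the black toggle lever (rad): 0 = off, leaning towards the robot; 1.0 = on, leaning towards the hob (burner +x). It hinges about the burner's y axis, 97 mm above the table, is stiff (about 1.5 N at the ball) and stays where it is left. On counts from 0.85.
- toggle_tip (a point): centre of the black ball, 26 mm across, at the end of the toggle, 45 mm from its hinge; it stands about 137 mm above the table and swings from 22 mm this side of the hinge to 22 mm beyond it (burner x). The grey block under it is 70 x 50 x 25 mm.
- well_mouth (a point): centre of the well's mouth, on the well's axis, 75 mm above the table. 30 mm of free space lie between each flat of the knob and the well's wall, so the fingers must go in only part open (about 15 to 25 mm more than the bar's thickness in all).
- knob: blue bar knob sunk in the well, on its axis: 30 mm long along its own x, 14 mm thick along its y (pinch it across y), 30 mm tall. Origin: the grip point on the axis, 6 mm below the knob's top; when up it is 60 mm above the table, 15 mm below the panel's face; the bar reaches 24 mm below it, the dial's face is 44 mm below it. Up, it turns freely without moving the dial.
- knob_top (a point): middle of the knob's top. The knob slides straight down (16 mm travel) on a soft spring: about 3 N at the top, 0.15 N more per mm. After 2 to 12 mm (worn, different each time, not to be seen) its clutch meets the clutch plate and the force rises steeply, by about 10 N per mm. Let go, it springs up by itself.
- plate: brass clutch plate under the knob, 32 mm across, on the dial. Origin: on the well's axis, at the dial's underside, 12 mm above the table. The dial turns with the knob when the clutch carries more than about 5 N (a push of 11 to 14 N on the knob in all, its spring included, does well); above 18 N on the clutch, about 22 N in all, it is overloaded.
- pointer (a point): a point on the white pointer of the black dial on the well floor, 30 mm from the well's axis, 17 mm above the table. It must be turned clockwise seen from above, by 0.7 to 1.4 rad. The dial stays where it is left.
- mark (a point): the place where the pointer must stand: 30 mm from the well's axis, 17 mm above the table, under the orange mark (an orange bar 13 mm long on the panel at the rim of the well with an orange stripe running down the well's wall); the other scale marks are black. Within 4 mm counts as set.
- pot: steel pot, 150 mm across, 55 mm high, standing on the hob; origin at the centre of its underside. To be left alone.
- red_plate: red melamine plate, 200 mm across; origin at the centre of its underside. To be left alone.
- jar: clear acrylic jar with black twist cap, 80 mm across, 110 mm high; origin at the centre of its underside. To be left alone.
- chopsticks0: lowest of a stack of three bamboo chopstick pairs, each 230 x 20 x 8 mm; origin at the centre of its underside, x along the sticks. To be left alone.
- chopsticks1: middle pair of the stack. To be left alone.
- chopsticks2: top pair of the stack. To be left alone.
- tong: stainless tong lying flat, about 240 x 65 x 18 mm; origin at its middle on the table. To be left alone.

How it is judged:
By the outcome, as a careful person would: the job done as asked, in the order asked, and still so for the second after the job is handed in, with the robot touching nothing.
It also fails if it takes over 51 s, if anything falls off the work surface, if the arm or the gripper's body presses on something with over 40 N, if the wrist force passes 120 N, or if a joint passes its speed limit or range.

## Working session

There is one attempt and no reset: what is moved stays moved. The work goes in short steps, Python scripts to look and compute and a shell command to move; the robot and the scene stay as the last step left them, time stands still between calls to the robot, and variables do not carry over. Pictures are saved under pics/ and viewed, about 8 in all and at most 12, crops included, and the job is handed in when it is done.

```bash
ls; mkdir -p pics; cat > h.py <<'E'
import numpy as np,cv2
from bench import bot
from scipy.spatial.transform import Rotation as R
def grab(n,f):
    c=bot.read_camera(n); np.savez('pics/'+f+'.npz',**c); cv2.imwrite('pics/'+f+'.png',c['image'][:,:,::-1]); return c
def load(f): return dict(np.load('pics/'+f+'.npz'))
def crop(f,u0,v0,w,h,s,o):
    c=load(f); cv2.imwrite('pics/'+o+'.png',cv2.resize(c['image'][v0:v0+h,u0:u0+w,::-1],None,fx=s,fy=s,interpolation=cv2.INTER_CUBIC))
def ray(c,u,v):
    T=c['world_from_camera']; d=T[:3,:3]@np.array([(u-c['cx'])/c['fx'],(v-c['cy'])/c['fy'],1]); return T[:3,3],d
def atz(c,u,v,z):
    o,d=ray(c,u,v); return o+d*(z-o[2])/d[2]
def dep(c,u,v):
    o,d=ray(c,u,v); return o+d*float(c['z_map'][int(v),int(u)])
def proj(c,p):
    T=c['world_from_camera']; q=T[:3,:3].T@(np.array(p)-T[:3,3]); return q[0]/q[2]*c['fx']+c['cx'],q[1]/q[2]*c['fy']+c['cy']
E
python3 - <<'E'
from h import *
a=grab('top','t0');b=grab('side','s0')
cv2.imwrite('pics/b0.png',np.vstack([cv2.resize(x['image'],(480,300),interpolation=cv2.INTER_AREA)[:,:,::-1] for x in (a,b)]))
for x in (a,b): print(x['fx'],x['cx'],x['cy'],np.round(x['world_from_camera'],3).tolist())
s=bot.state(); print(s)
E
```

```text
pics
388.85629496688637 320.17257838683184 205.90263677818376 [[0.016, -0.991, 0.133, 0.382], [-1.0, -0.016, 0.001, -0.007], [0.001, -0.133, -0.991, 1.333], [0.0, 0.0, 0.0, 1.0]]
426.32475447841915 312.25319204691607 206.82595706041212 [[-0.776, -0.451, 0.441, -0.004], [-0.63, 0.533, -0.564, 0.666], [0.019, -0.716, -0.698, 0.929], [0.0, 0.0, 0.0, 1.0]]
{'time': 0.1, 'q': array([ 1.10650917,  0.4179399 , -0.01032888,  1.61411583,  0.00469105,
        1.11069119, -0.05299824]), 'joint_velocities': array([ 1.44484744e-03, -1.24705144e-03, -5.37343029e-04, -6.61908033e-04,
       -5.17407748e-04,  1.08953695e-05, -7.15766732e-04]), 'effort': array([ 1.54872632e-03, -8.65820146e+01,  6.80286884e-01, -4.35637343e+01,
        1.91166362e-02,  4.91098894e-03, -2.01902759e-05]), 'ee_pos': array([ 0.25631886, -0.56967778,  0.23070594]), 'orientation': array([ 9.77736215e-01,  2.09837018e-01, -1.51840385e-04, -5.44290087e-04]), 'contact_force': array([ 1.43107763,  0.37723477, -0.28369656]), 'moment': array([-0.00271246, -0.04269096,  0.03852988]), 'finger_gap': 1.002381840296727}
```

View pics/t0.png

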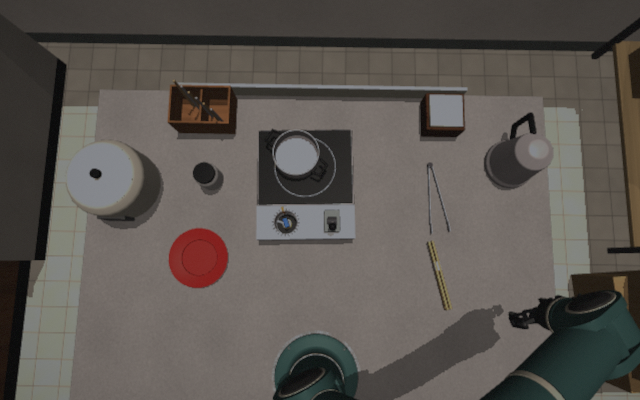

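View pics/s0.png

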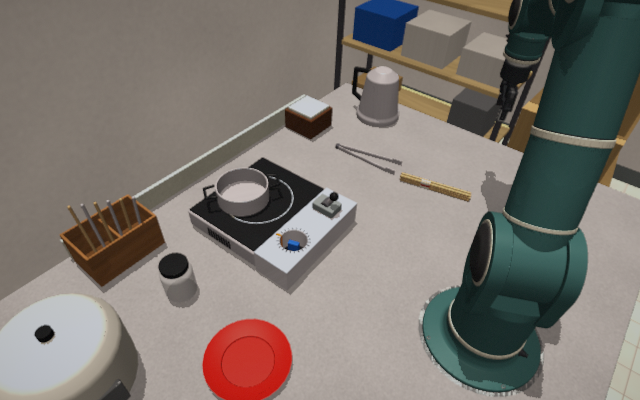

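The burner panel spans (257–355, 205–240) in top; well at top (286,223) / side (294,241), toggle at top (332,221) / side (330,200). Enlarging both.

```bash
python3 - <<'E'
from h import *
crop('t0',250,195,112,52,7,'t0c'); crop('s0',240,180,110,110,5,'s0c')
a=cv2.imread('pics/t0c.png');b=cv2.imread('pics/s0c.png')
# joint image: 784x364 ; side well crop separately
c=load('s0');s=cv2.resize(c['image'][222:262,262:362,::-1],None,fx=7.84,fy=5.6,interpolation=cv2.INTER_CUBIC)
s=cv2.resize(s,(784,224)); cv2.imwrite('pics/j0.png',np.vstack([a,s]))
t=load('t0')
for u,v in [(257,206),(355,206),(257,239),(355,239)]: print(atz(t,u,v,.075),dep(t,u,v))
print(atz(t,286,223,.075),atz(c,294,241,.075))
E
```

```text
[0.54707444 0.1999886  0.075     ] [0.54676647 0.19960238 0.07734376]
[ 0.55227741 -0.11979469  0.075     ] [ 0.56276665 -0.1267159  -0.00238971]
[0.43970264 0.19593624 0.075     ] [0.44017213 0.19758367 0.06480327]
[ 0.44481378 -0.12024391  0.075     ] [ 0.44847172 -0.12679883  0.00199745]
[0.49298307 0.10383267 0.075     ] [0.49158768 0.10711407 0.075     ]
```

View pics/j0.png

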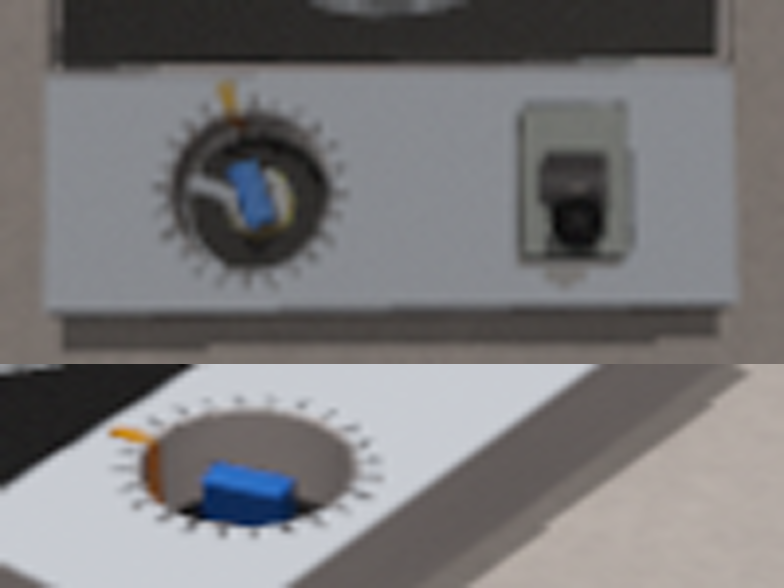

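```bash
python3 - <<'E'
from h import *
t=load('t0'); s=load('s0')
P=lambda x,y:((x+.5)/7-.5+250,(y+.5)/7-.5+195)
for n,(x,y),z in [('FL',(45,70),.075),('FR',(735,66),.075),('NL',(45,308),.075),('NR',(737,302),.075),('well',(251,190),.075),('bar',(228,95),.075),('ball',(577,218),.137),('ptr',(192,184),.017)]:
    print(n,np.round(atz(t,*P(x,y),z),4))
# blue mask
im=t['image'].astype(int); m=(im[:,:,2]>im[:,:,0]+40); m[:195]=0;m[247:]=0;m[:,:250]=0;m[:,360:]=0
v,u=np.nonzero(m); print(len(u)); pts=np.array([atz(t,a,b,.066)[:2] for a,b in zip(u,v)]); print(pts.mean(0)); w,V=np.linalg.eigh(np.cov(pts.T)); print(w**.5,V[:,1],np.arctan2(V[1,1],V[0,1]))
# side: well from crop j0 lower: scale 7.84x? 
Q=lambda x,y:((x+.5)/7.84-.5+262,(y-364+.5)/5.6-.5+222)
for n,(x,y) in [('well l',(142,468)),('r',(357,466)),('t',(250,410)),('b',(245,524)),('bar',(131,435))]: print(n,np.round(atz(s,*Q(x,y),.075),4))
for n,(x,y) in [('kt1',(207,475)),('kt2',(290,490)),('top c',(250,476))]: print(n,np.round(atz(s,*Q(x,y),.066),4))
E
```

```text
FL [0.5517 0.2034 0.075 ]
FR [ 0.5588 -0.1184  0.075 ]
NL [0.441  0.1992 0.075 ]
NR [ 0.4489 -0.1198  0.075 ]
well [0.4971 0.1058 0.075 ]
bar [0.5414 0.1178 0.075 ]
ball [ 0.4814 -0.0436  0.137 ]
ptr [0.5049 0.1397 0.017 ]
39
[0.49670369 0.10613594]
[0.00404225 0.00851832] [-0.93535453 -0.35371162] -2.7800563665149682
well l [0.5226 0.1293 0.075 ]
r [0.4677 0.0815 0.075 ]
t [0.5191 0.0776 0.075 ]
b [0.4733 0.1329 0.075 ]
bar [0.5396 0.1162 0.075 ]
kt1 [0.5082 0.1127 0.066 ]
kt2 [0.4804 0.1017 0.066 ]
top c [0.4966 0.1037 0.066 ]
```

```bash
cat > to.py <<'E'
import sys
from h import *
x,y,z,psi=map(float,sys.argv[1:5]); s=bot.state()
r=R.from_quat(s['orientation']); tgt=R.from_matrix(np.array([[np.cos(psi),np.sin(psi),0],[np.sin(psi),-np.cos(psi),0],[0,0,-1]]))
print(np.round(r.inv().apply(np.array([x,y,z])-s['ee_pos']),4),np.round((r.inv()*tgt).as_rotvec(),3),'F',np.round(s['contact_force'],1),'gap',round(s['finger_gap'],3),'q',np.round(s['q'],2))
E
python3 to.py 0.43 -0.046 0.2 1.595
```

```text
[ 0.3733 -0.4063  0.0311] [-1.000e-03 -1.000e-03 -1.172e+00] F [ 1.4  0.4 -0.3] gap 1.002 q [ 1.11  0.42 -0.01  1.61  0.    1.11 -0.05]
```

```bash
python3 -m inch '[[0.373,-0.406,0.031,0,0,-1.172,-1],[0.373,-0.406,0.031,0,0,-1.172,-1],[0.373,-0.406,0.031,0,0,-1.172,-1],[0.373,-0.406,0.031,0,0,-1.172,-1],[0.373,-0.406,0.031,0,0,-1.172,-1]]' 40; python3 to.py 0.43 -0.046 0.2 1.595
```

```text
time: 0.52
ee_pos: [0.3219, -0.3705, 0.2193]
orientation: [0.864, 0.503, -0.0, -0.0]
contact_force: [2.0, -0.8, 0.3]
finger_gap: 0.299
[ 0.3355 -0.0664  0.0192] [-0.001  0.    -0.541] F [ 2.  -0.8  0.3] gap 0.299 q [ 0.98  0.2  -0.21  1.95  0.05  1.    0.23]
```

```bash
python3 -m inch '[[0.335,-0.066,0.019,0,0,-0.541,-1],[0.335,-0.066,0.019,0,0,-0.541,-1],[0.335,-0.066,0.019,0,0,-0.541,-1],[0.335,-0.066,0.019,0,0,-0.541,-1],[0.335,-0.066,0.019,0,0,-0.541,-1]]';  python3 to.py 0.43 -0.046 0.2 1.595
```

```text
time: 0.93
ee_pos: [0.389, -0.1737, 0.208]
orientation: [0.698, 0.716, -0.0, 0.0]
contact_force: [2.3, 0.2, 0.6]
finger_gap: -0.0
[0.1266 0.0443 0.0079] [-0.     0.     0.001] F [2.3 0.2 0.6] gap -0.0 q [ 0.76  0.1  -0.44  2.09  0.05  0.95  0.32]
```

```bash
python3 -m inch '[[0.127,0.044,0.008,0,0,0,-1],[0.127,0.044,0.008,0,0,0,-1],[0.127,0.044,0.008,0,0,0,-1],[0.127,0.044,0.008,0,0,0,-1],[0.127,0.044,0.008,0,0,0,-1]]'; python3 - <<'E'
from h import *
grab('top','t1');grab('side','s1')
import numpy as np
t=load('t1')['image'][185:255,245:365,::-1];s=load('s1')['image'][150:290,220:380,::-1]
cv2.imwrite('pics/j1.png',np.hstack([cv2.resize(t,(400,233),interpolation=2),cv2.resize(s,(266,233),interpolation=2)]))
E
python3 to.py 0.435 -0.045 0.122 1.595
```

```text
time: 1.35
ee_pos: [0.4312, -0.0447, 0.1998]
orientation: [0.699, 0.715, 0.0, -0.0]
contact_force: [-0.8, -0.5, -0.8]
finger_gap: -0.0
[0.0029 0.0046 0.0778] [-0.001 -0.    -0.006] F [-0.5  0.2  0. ] gap 0.0 q [ 0.56  0.14 -0.56  2.08  0.09  0.94 -0.03]
```

View pics/j1.png

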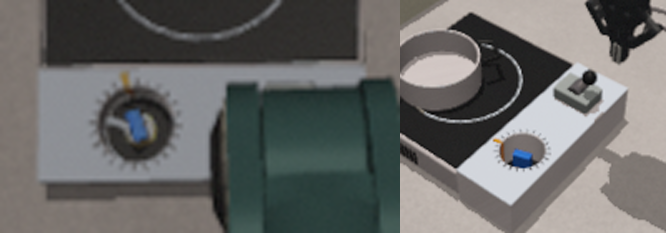

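The shut fingers (side crop ~(617,55)) hang on the robot side of the toggle ball (590,77), in line with it. Descending and pushing.

```bash
python3 -m inch '[[0,0,0.04,0,0,0,-1],[0,0,0.078,0,0,0,-1],[0,0,0.078,0,0,0,-1],[0,0.012,0.078,0,0,0,-1],[0,0.02,0.078,0,0,0,-1]]'; python3 -m inch '[[0,0.008,0,0,0,0,-1],[0,0.016,0,0,0,0,-1],[0,0.024,0,0,0,0,-1],[0,0.030,0,0,0,0,-1],[0,0.030,0,0,0,0,-1]]'; python3 to.py 0.497 -0.045 0.122 1.595
```

```text
time: 1.87
ee_pos: [0.4514, -0.0484, 0.1231]
orientation: [0.701, 0.713, -0.0, -0.0]
contact_force: [-0.2, 0.1, 0.9]
finger_gap: -0.002
time: 2.28
ee_pos: [0.4821, -0.0469, 0.1224]
orientation: [0.701, 0.713, 0.001, 0.0]
contact_force: [-0.9, -0.3, 0.3]
finger_gap: -0.0
[0.0016 0.0149 0.0004] [ 0.001 -0.    -0.006] F [-0.9 -0.3  0.3] gap -0.0 q [ 0.48  0.36 -0.52  2.04  0.24  0.8  -0.17]
```

```bash
python3 -m inch '[[0.002,0.005,0,0,0,0,-1],[0.002,0.010,0,0,0,0,-1],[0.002,0.013,0,0,0,0,-1],[0.002,0.013,0,0,0,0,-1]]'; python3 - <<'E'
from h import *
c=grab('side','s2'); crop('s2',290,150,80,75,7,'s2c')
for a in (.5,.85,1.0): 
  p=[.5004+.045*np.sin(a-.5),-.0442,.097+.045*np.cos(a-.5)]; u,v=proj(c,p); print(a,u,v,(u-290+.5)*7,(v-150+.5)*7)
E
```

```text
time: 2.62
ee_pos: [0.4942, -0.0445, 0.122]
orientation: [0.701, 0.714, 0.0, -0.0]
contact_force: [0.3, -1.0, 0.3]
finger_gap: 0.004
0.5 327.33658672170003 191.5519249017714 264.8561070519002 294.36347431239983
0.85 322.88450008465156 189.85924505251708 233.69150059256094 282.5147153676196
1.0 321.10942850173376 189.6460473887364 221.26599951213632 281.02233172115484
```

View pics/s2c.png

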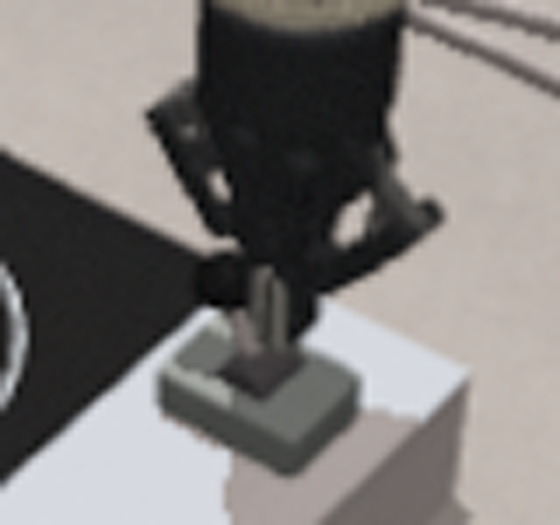

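The ball is at (223,280), matching the projected 1.0 rad position (221,281). A small extra nudge, then back off and up, viewing the well.

```bash
python3 -m inch '[[0,0.001,0,0,0,0,-1],[0,0.002,0,0,0,0,-1],[0,0.002,0,0,0,0,-1]]';python3 -m inch '[[0,-0.025,0,0,0,0,-1],[0,-0.04,-0.02,0,0,0,-1],[0,-0.04,-0.06,0,0,0,-1],[0,-0.04,-0.09,0,0,0,-0.25],[0,-0.04,-0.09,0,0,0,-0.25]]'; python3 to.py 0.4968 0.1058 0.16 3.51
```

```text
time: 2.92
ee_pos: [0.4956, -0.0447, 0.122]
orientation: [0.701, 0.713, -0.0, -0.0]
contact_force: [-1.0, 0.7, -0.4]
finger_gap: 0.003
time: 3.33
ee_pos: [0.458, -0.0455, 0.2173]
orientation: [0.701, 0.713, 0.002, 0.003]
contact_force: [1.4, 0.4, 0.9]
finger_gap: 0.272
[0.1506 0.0411 0.0573] [ 0.003  0.008 -1.921] F [1.4 0.4 0.9] gap 0.272 q [ 0.55  0.17 -0.57  2.01  0.11  0.98 -0.05]
```

```bash
python3 -m inch '[[0.15,0.041,0.037,0,0,-1.921,-0.25],[0.15,0.041,0.037,0,0,-1.921,-0.25],[0.15,0.041,0.037,0,0,-1.921,-0.25],[0.15,0.041,0.037,0,0,-1.921,-0.25],[0.15,0.041,0.037,0,0,-1.921,-0.25]]'; python3 to.py 0.4968 0.1058 0.16 3.51
```

```text
time: 3.75
ee_pos: [0.494, 0.112, 0.1742]
orientation: [0.442, 0.897, 0.001, -0.001]
contact_force: [-0.8, 0.7, -0.8]
finger_gap: 0.373
[-0.0067 -0.0016  0.0142] [ 3.000e-03 -1.000e-03 -1.283e+00] F [-0.8  0.7 -0.8] gap 0.373 q [ 0.33  0.36 -0.73  1.94  0.29  0.95  0.12]
```

```bash
python3 -m inch '[[-0.007,-0.002,0.014,0,0,-1.283,-0.25],[-0.007,-0.002,0.014,0,0,-1.283,-0.25],[-0.007,-0.002,0.014,0,0,-1.283,-0.25],[-0.007,-0.002,0.014,0,0,-1.283,-0.25],[-0.007,-0.002,0.014,0,0,-1.283,-0.25]]'; python3 to.py 0.4968 0.1058 0.12 3.51
```

```text
time: 4.17
ee_pos: [0.4967, 0.0985, 0.161]
orientation: [0.148, 0.989, 0.0, 0.0]
contact_force: [0.6, -0.0, -0.4]
finger_gap: 0.374
[0.0021 0.007  0.041 ] [ 0.     0.    -0.665] F [ 0.6 -0.  -0.4] gap 0.374 q [ 0.44  0.41 -0.85  1.95  0.38  0.94  0.68]
```

```bash
python3 -m inch '[[0.002,0.007,0.04,0,0,-0.665,-0.28],[0.002,0.007,0.04,0,0,-0.665,-0.28],[0.002,0.007,0.04,0,0,-0.665,-0.28],[0.002,0.007,0.04,0,0,-0.665,-0.28],[0.002,0.007,0.04,0,0,-0.665,-0.28]]'; python3 -m inch '[[0,0,0,0,0,-0.06,-0.28],[0,0,0,0,0,-0.06,-0.28],[0,0,0,0,0,-0.06,-0.28]]'; python3 - <<'E'
from h import *
c=grab('side','s3'); crop('s3',255,175,100,85,7,'s3c')
E
python3 to.py 0.4968 0.1058 0.10 3.51
```

```text
time: 4.58
ee_pos: [0.4969, 0.1058, 0.1209]
orientation: [-0.163, 0.987, 0.0, 0.0]
contact_force: [0.0, -0.3, 0.9]
finger_gap: 0.355
time: 4.83
ee_pos: [0.4968, 0.1057, 0.121]
orientation: [-0.189, 0.982, 0.0, 0.0]
contact_force: [0.1, -0.7, 0.6]
finger_gap: 0.364
[-0.      0.0001  0.021 ] [0.    0.    0.011] F [-0.2  0.2 -0.2] gap 0.362 q [ 0.5   0.54 -0.96  1.98  0.55  0.92  1.2 ]
```

View pics/s3c.png

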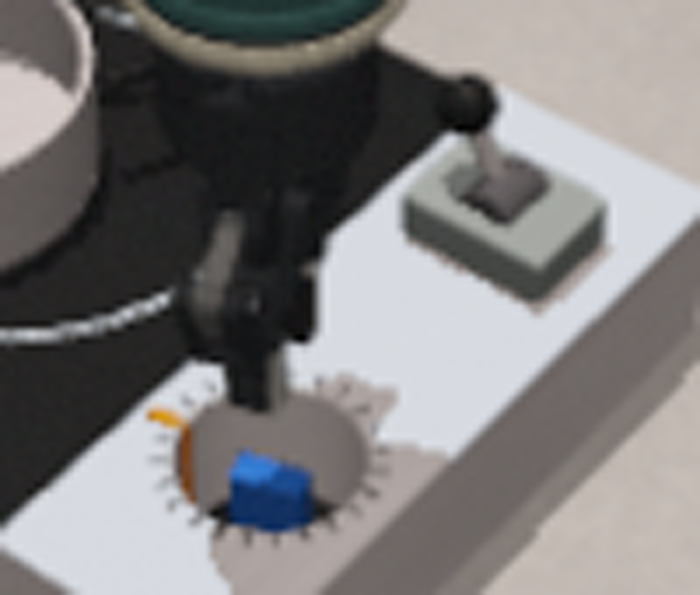

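Toggle stands at on (468,103); fingers hang over the knob, nearly edge-on from this view, aligned with the bar. Descending slowly.

```bash
python3 -m inch '[[0,0,0.02,0,0,0,-0.28],[0,0,0.035,0,0,0,-0.28],[0,0,0.045,0,0,0,-0.28],[0,0,0.052,0,0,0,-0.28],[0,0,0.052,0,0,0,-0.28]]'; python3 -m inch '[[0,0,0.008,0,0,0,-0.28],[0,0,0.016,0,0,0,-0.28],[0,0,0.024,0,0,0,-0.28],[0,0,0.027,0,0,0,-0.28],[0,0,0.027,0,0,0,-0.28]]'; python3 to.py 0.4968 0.1058 0.041 3.51; python3 -c "
from h import *
s=bot.state();print(s['moment'])"
```

```text
time: 5.3
ee_pos: [0.4963, 0.1058, 0.0681]
orientation: [-0.19, 0.982, 0.0, -0.001]
contact_force: [-0.3, -0.3, -0.1]
finger_gap: 0.359
time: 5.72
ee_pos: [0.4964, 0.1058, 0.0413]
orientation: [-0.19, 0.982, 0.0, -0.001]
contact_force: [-0.5, 0.0, -0.3]
finger_gap: 0.363
[-0.0004 -0.0001  0.0003] [ 0.    -0.001  0.014] F [-0.5  0.  -0.3] gap 0.363 q [ 0.4   0.65 -0.84  2.02  0.69  0.79  1.1 ]
[ 0.01306208 -0.01475384  0.0263135 ]
```

```bash
python3 -m inch '[[0,0,0,0,0,0,-0.6],[0,0,0,0,0,0,-0.75],[0,0,0,0,0,0,-1],[0,0,0,0,0,0,-1],[0,0,0,0,0,0,-1]]' 30; python3 -m inch '[[0,0,0,0,0,0,-1],[0,0,0,0,0,0,-1]]'; python3 to.py 0.4968 0.1058 0.041 3.51
```

```text
time: 6.13
ee_pos: [0.4963, 0.107, 0.0423]
orientation: [-0.19, 0.982, 0.001, -0.0]
contact_force: [-4.3, 7.6, -2.8]
finger_gap: 0.156
time: 6.3
ee_pos: [0.4963, 0.107, 0.0423]
orientation: [-0.19, 0.982, 0.001, 0.0]
contact_force: [-3.7, 7.4, -2.6]
finger_gap: 0.159
[-0.     -0.0013  0.0013] [0.002 0.    0.015] F [-3.7  7.4 -2.6] gap 0.159 q [ 0.4   0.65 -0.85  2.02  0.69  0.79  1.1 ]
```

```bash
python3 -m inch '[[0,-0.0013,0,0,0,0,-1],[0,-0.0013,0,0,0,0,-1],[0,-0.0013,0.001,0,0,0,-1],[0,-0.0013,0.001,0,0,0,-1]]'; python3 -m inch '[[0,0,0.001,0,0,0,-1],[0,0,0.002,0,0,0,-1],[0,0,0.002,0,0,0,-1]]'
```

```text
time: 6.63
ee_pos: [0.4963, 0.107, 0.0414]
orientation: [-0.191, 0.982, 0.001, 0.0]
contact_force: [-7.8, 12.5, 3.2]
finger_gap: 0.155
time: 6.88
ee_pos: [0.4964, 0.1069, 0.0394]
orientation: [-0.191, 0.982, 0.001, 0.0]
contact_force: [-7.4, 13.0, 2.8]
finger_gap: 0.153
```

```bash
python3 -m inch '[[0,0.0013,0,0,0,0,-1],[0,0.0028,0,0,0,0,-1],[0,0.0028,0,0,0,0,-1]]'; python3 -m inch '[[0,0,0.0005,0,0,0,-1],[0,0,0.001,0,0,0,-1],[0,0,0.001,0,0,0,-1]]'
```

```text
time: 7.13
ee_pos: [0.4963, 0.1071, 0.0393]
orientation: [-0.19, 0.982, -0.0, 0.0]
contact_force: [-1.4, -0.3, 4.0]
finger_gap: 0.156
time: 7.38
ee_pos: [0.4963, 0.1071, 0.038]
orientation: [-0.19, 0.982, 0.0, 0.0]
contact_force: [-2.8, -0.1, 3.5]
finger_gap: 0.154
```

```bash
for i in 1 2 3; do echo; done >/dev/null; python3 -m inch '[[0,0,0.0005,0,0,0,-1],[0,0,0.001,0,0,0,-1],[0,0,0.001,0,0,0,-1]]'
```

```text
time: 7.63
ee_pos: [0.4962, 0.1071, 0.0369]
orientation: [-0.19, 0.982, 0.0, -0.0]
contact_force: [-1.5, -0.1, 5.4]
finger_gap: 0.157
```

```bash
python3 -m inch '[[0,0,0.0005,0,0,0,-1],[0,0,0.001,0,0,0,-1],[0,0,0.001,0,0,0,-1]]'
```

```text
time: 7.88
ee_pos: [0.4962, 0.1071, 0.0359]
orientation: [-0.19, 0.982, 0.0, -0.0]
contact_force: [-1.3, -0.6, 4.0]
finger_gap: 0.154
```

```bash
python3 -m inch '[[0,0,0.0005,0,0,0,-1],[0,0,0.001,0,0,0,-1],[0,0,0.001,0,0,0,-1]]'
```

```text
time: 8.13
ee_pos: [0.4962, 0.1071, 0.0349]
orientation: [-0.19, 0.982, 0.0, 0.0]
contact_force: [-1.1, -1.6, 3.7]
finger_gap: 0.153
```

```bash
python3 -m inch '[[0,0,0.0005,0,0,0,-1],[0,0,0.0008,0,0,0,-1],[0,0,0.0008,0,0,0,-1]]'
```

```text
time: 8.38
ee_pos: [0.4963, 0.1072, 0.0342]
orientation: [-0.19, 0.982, -0.0, 0.0]
contact_force: [-1.1, -2.0, 4.5]
finger_gap: 0.157
```

```bash
python3 -m inch '[[0,0,0.0005,0,0,0,-1],[0,0,0.0008,0,0,0,-1],[0,0,0.0008,0,0,0,-1]]'
```

```text
time: 8.63
ee_pos: [0.4962, 0.1071, 0.0334]
orientation: [-0.19, 0.982, 0.0, -0.0]
contact_force: [-0.5, -2.8, 4.2]
finger_gap: 0.158
```

```bash
python3 -m inch '[[0,0,0.0005,0,0,0,-1],[0,0,0.0008,0,0,0,-1],[0,0,0.0008,0,0,0,-1]]'
```

```text
time: 8.88
ee_pos: [0.4962, 0.1072, 0.0326]
orientation: [-0.19, 0.982, 0.0, 0.0]
contact_force: [-1.2, -1.6, 4.9]
finger_gap: 0.153
```

```bash
python3 -m inch '[[0,0,0.0005,0,0,0,-1],[0,0,0.0008,0,0,0,-1],[0,0,0.0008,0,0,0,-1]]'
```

```text
time: 9.13
ee_pos: [0.4962, 0.1071, 0.0318]
orientation: [-0.19, 0.982, -0.0, -0.0]
contact_force: [-1.0, -1.8, 5.7]
finger_gap: 0.156
```

```bash
python3 -m inch '[[0,0,0.0005,0,0,0,-1],[0,0,0.0008,0,0,0,-1],[0,0,0.0008,0,0,0,-1]]'
```

```text
time: 9.38
ee_pos: [0.4962, 0.1072, 0.0311]
orientation: [-0.19, 0.982, -0.0, 0.0]
contact_force: [-2.4, -3.2, 10.5]
finger_gap: 0.155
```

```bash
python3 -m inch '[[0,0,0.0002,0,0,0,-1],[0,0,0.0002,0,0,0,-1]]'; python3 -m inch '[[0,0,0,0,0,0,-1]]';python3 -m inch '[[0,0,0,0,0,0,-1]]'; python3 to.py .4962 .1072 .0311 2.43
```

```text
time: 9.55
ee_pos: [0.4962, 0.1072, 0.031]
orientation: [-0.19, 0.982, -0.0, 0.0]
contact_force: [-2.3, -3.2, 10.9]
finger_gap: 0.153
time: 9.63
ee_pos: [0.4963, 0.1071, 0.031]
orientation: [-0.19, 0.982, -0.0, 0.0]
contact_force: [-2.7, -3.8, 10.9]
finger_gap: 0.156
time: 9.72
ee_pos: [0.4963, 0.1072, 0.031]
orientation: [-0.19, 0.982, -0.0, 0.0]
contact_force: [-3.1, -3.4, 10.9]
finger_gap: 0.158
[ 0.0001  0.0001 -0.0001] [-0.     0.     1.094] F [-3.1 -3.4 10.9] gap 0.158 q [ 0.39  0.67 -0.83  2.02  0.71  0.77  1.08]
```

```bash
python3 -m inch '[[0,0,0.0004,0,0,0,-1],[0,0,0.0004,0,0,0,-1]]'; python3 -m inch '[[0,0,0,0,0,0.04,-1],[0,0,0,0,0,0.08,-1],[0,0,0,0,0,0.12,-1],[0,0,0,0,0,0.16,-1]]'; python3 to.py .4962 .1072 .0311 2.43
```

```text
time: 9.88
ee_pos: [0.4963, 0.1072, 0.0307]
orientation: [-0.19, 0.982, -0.0, 0.0]
contact_force: [-3.7, -2.8, 13.9]
finger_gap: 0.157
time: 10.22
ee_pos: [0.4962, 0.1073, 0.0307]
orientation: [-0.11, 0.994, -0.0, 0.0]
contact_force: [-3.7, -1.5, 12.9]
finger_gap: 0.16
[ 0.     -0.0001 -0.0004] [0.    0.    0.932] F [-3.7 -1.5 12.9] gap 0.16 q [ 0.36  0.65 -0.79  2.02  0.68  0.75  0.94]
```

```bash
python3 -m inch '[[0,0,0,0,0,0.05,-1],[0,0,0,0,0,0.1,-1],[0,0,0,0,0,0.15,-1],[0,0,0,0,0,0.2,-1],[0,0,0,0,0,0.25,-1]]'; python3 - <<'E'
from h import *
t=load('t0'); W=np.array([.4965,.1065])
crop('t0',270,205,34,36,16,'wz')
f=lambda p:tuple(np.round((np.array(p)-[270,205]+.5)*16).astype(int))
im=cv2.imread('pics/wz.png')
for a in np.arange(0.1,1.8,.1):
    p=f(proj(t,[W[0]+.03*np.cos(a),W[1]+.03*np.sin(a),.017])); cv2.circle(im,p,2,(0,255,0),-1)
    if abs(a*10%5)<.5 : cv2.circle(im,p,4,(0,0,255),1)
    p=f(proj(t,[W[0]+.045*np.cos(a),W[1]+.045*np.sin(a),.075])); cv2.circle(im,p,2,(0,255,255),-1); 
    if round(a*10)%5==0: cv2.putText(im,'%.1f'%a,p,0,.5,(0,0,255))
cv2.circle(im,f(proj(t,[*W,.017])),3,(255,0,255),-1)
cv2.imwrite('pics/wz.png',im)
E
```

```text
time: 10.63
ee_pos: [0.4962, 0.1076, 0.0308]
orientation: [0.015, 1.0, 0.0, 0.0]
contact_force: [-4.9, 0.3, 12.9]
finger_gap: 0.155
```

View pics/wz.png

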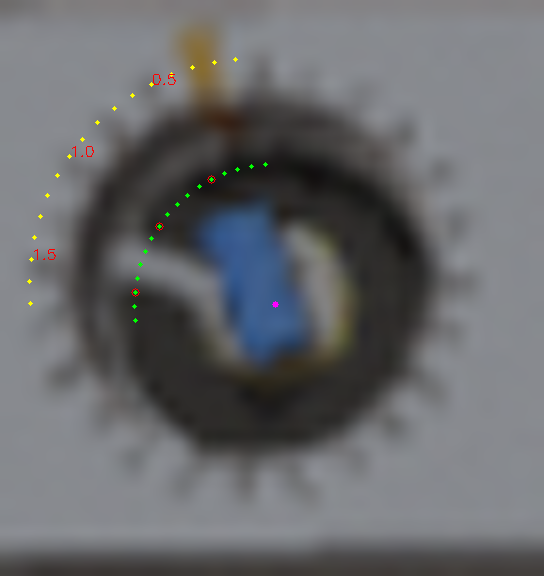

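```bash
python3 -m inch '[[0,0,0,0,0,0.06,-1],[0,0,0,0,0,0.12,-1],[0,0,0,0,0,0.18,-1],[0,0,0,0,0,0.24,-1],[0,0,0,0,0,0.3,-1]]'; python3 to.py .4962 .1072 .0308 2.51
```

```text
time: 11.05
ee_pos: [0.4962, 0.1079, 0.0308]
orientation: [0.164, 0.986, 0.0, 0.0]
contact_force: [-4.7, 0.5, 13.0]
finger_gap: 0.155
[-0.0002 -0.0007 -0.    ] [0.001 0.    0.301] F [-4.7  0.5 13. ] gap 0.155 q [ 0.27  0.61 -0.67  2.02  0.57  0.71  0.47]
```

```bash
python3 -m inch '[[0,0,0,0,0,0.06,-1],[0,0,0,0,0,0.12,-1],[0,0,0,0,0,0.18,-1],[0,0,0,0,0,0.24,-1],[0,0,0,0,0,0.29,-1]]'; python3 -m inch '[[0,0,0,0,0,0,-1],[0,0,0,0,0,0,-1]]'; python3 to.py .4962 .1072 .0308 2.51
```

```text
time: 11.47
ee_pos: [0.4964, 0.1082, 0.0309]
orientation: [0.305, 0.952, 0.001, 0.0]
contact_force: [-3.4, 2.6, 12.4]
finger_gap: 0.157
time: 11.63
ee_pos: [0.4964, 0.1082, 0.0309]
orientation: [0.304, 0.953, 0.001, 0.0]
contact_force: [-2.6, 3.2, 12.6]
finger_gap: 0.154
[-0.0004 -0.0009  0.0001] [0.001 0.    0.014] F [-2.6  3.2 12.6] gap 0.154 q [ 0.21  0.58 -0.6   2.02  0.52  0.68  0.24]
```

```bash
python3 -m inch '[[0,0,-0.003,0,0,0,-1],[0,0,-0.006,0,0,0,-1],[0,0,-0.0095,0,0,0,-1],[0,0,-0.0095,0,0,0,-0.5],[0,0,-0.0095,0,0,0,-0.28]]'; python3 -m inch '[[0,0,0,0,0,0,-0.28],[0,0,0,0,0,0,-0.28]]'
```

```text
time: 12.05
ee_pos: [0.4961, 0.107, 0.0399]
orientation: [0.304, 0.953, -0.0, -0.0]
contact_force: [-0.0, 0.6, -0.5]
finger_gap: 0.358
time: 12.22
ee_pos: [0.496, 0.1069, 0.0396]
orientation: [0.304, 0.953, -0.0, -0.0]
contact_force: [-0.4, 0.5, 0.5]
finger_gap: 0.36
```

```bash
python3 -m inch '[[0,0,-0.03,0,0,0,-0.28],[0,0,-0.07,0,0,0,-0.28],[0,0,-0.11,0,0,0,-0.28],[0,0,-0.14,0,0,0,-0.28],[0,0,-0.14,0,0,0,-0.28]]'; python3 to.py .4 -.2 .22 2.5; python3 -m inch '[[-0.1,-0.3,-0.02,0,0,0,-0.28],[-0.1,-0.3,-0.02,0,0,0,-0.28],[-0.1,-0.3,-0.02,0,0,0,-0.28],[-0.1,-0.3,-0.02,0,0,0,-0.28],[-0.1,-0.3,-0.02,0,0,0,-0.28]]'; python3 - <<'E'
from h import *
t=grab('top','t4'); W=np.array([.4965,.1065])
crop('t4',262,200,48,42,12,'wz2')
f=lambda p:tuple(np.round((np.array(p)-[262,200]+.5)*12).astype(int))
im=cv2.imread('pics/wz2.png')
for a in np.arange(0,.65,.1):
    for r,z in((.03,.017),(.045,.075)): cv2.circle(im,f(proj(t,[W[0]+r*np.cos(a),W[1]+r*np.sin(a),z])),2,(0,255,0) if z<.05 else (0,255,255),-1)
cv2.circle(im,f(proj(t,[*W,.017])),3,(255,0,255),-1)
cv2.imwrite('pics/wz2.png',im)
E
```

```text
time: 12.63
ee_pos: [0.4984, 0.1079, 0.1851]
orientation: [0.304, 0.953, 0.001, 0.003]
contact_force: [1.1, -0.1, 0.7]
finger_gap: 0.36
[-0.0983 -0.3078 -0.0357] [0.004 0.005 0.024] F [ 1.1 -0.1  0.7] gap 0.36 q [ 0.36  0.35 -0.76  1.93  0.29  0.97  0.42]
time: 13.05
ee_pos: [0.4344, -0.0935, 0.1931]
orientation: [0.304, 0.953, -0.0, -0.0]
contact_force: [1.0, 0.1, 0.5]
finger_gap: 0.361
```

View pics/wz2.png

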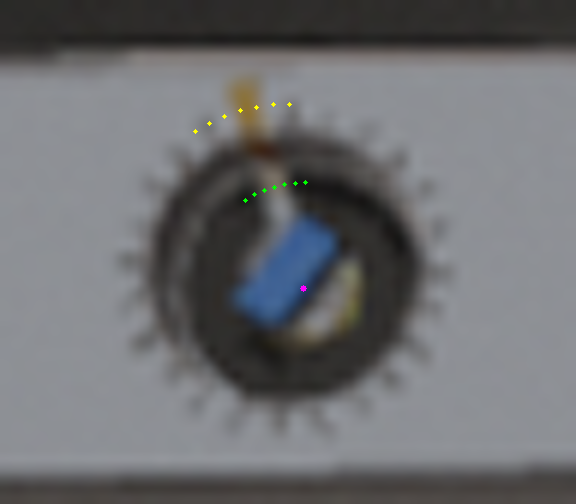

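Pointer crosses the 30 mm ring at (275,187), about 0.28 rad. The orange bar at (247,105) is at about 0.25 rad, so they differ by roughly 1 mm. The knob is visible in the well. Final check of the toggle and knob from the side.

```bash
python3 -m inch '[[0,0,-0.03,0,0,0,-0.28],[0,0,-0.03,0,0,0,-0.28],[0,0,-0.03,0,0,0,-0.28]]'; python3 - <<'E'
from h import *
c=grab('side','s5'); crop('s5',195,145,170,125,4.5,'s5c')
for n,p in (('ball on',[.5216,-.0437,.1365]),('knob top up',[.4963,.107,.066]),('knob top down',[.4963,.107,.055])):
  u,v=proj(c,p); print(n,(u-195+.5)*4.5,(v-145+.5)*4.5)
u,v=proj(c,[.4963,.107,.066]); print(dep(c,round(u),round(v)))
E
```

```text
time: 13.35
ee_pos: [0.436, -0.0921, 0.2239]
orientation: [0.304, 0.953, -0.0, 0.001]
contact_force: [0.8, 0.3, -0.7]
finger_gap: 0.358
ball on 569.7176571458151 203.82158572311207
knob top up 442.02202343301036 440.29291851693245
knob top down 442.2533563717018 452.4110089347956
[0.49558727 0.10668051 0.06763615]
```

View pics/s5c.png

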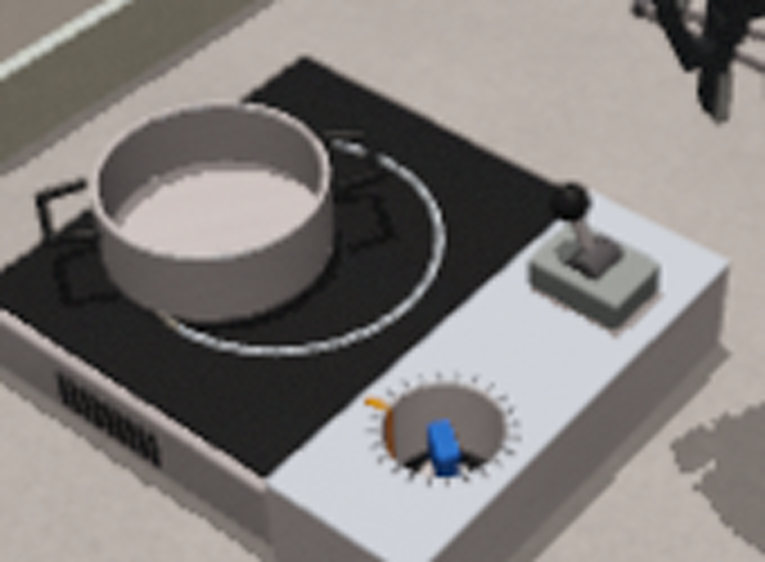

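The toggle ball is at (569,203), matching the on position. The knob top is at about 66–68 mm, so it has sprung up, and the robot is clear. Handing in.

```bash
python3 -c "
from bench import bot
print(bot.hand_in())"
```

```text
the job is handed in; nothing more can be done
None
```

The burner is switched on and the dial's pointer stands at the orange mark. I handed the job in at about 13.4 s.

**What I did:** I pushed the toggle over with the shut fingers and pinched the knob at 30 N. The clutch met the plate after about 11 mm of travel. I turned the dial 1.0 rad clockwise at a push of 12.4 to 13.9 N, then let the knob up and moved clear.

**Last checks:**
- **Toggle:** the ball is where it should be at 1.0 rad (on), within about a pixel.
- **Pointer:** it is at about 0.28 rad and the orange mark at about 0.25 rad, which is roughly 1 mm apart against the 4 mm allowed. These were read off an enlarged top picture.
- **Knob:** its top measures 67.6 mm above the table, against 66 mm expected when up, so it has sprung back.
- **Pot and tableware:** the pot looks untouched. I did not re-measure the tableware, but the arm stayed well above it.

**One mistake:** while centring on the knob I first shifted the wrong way, which put about 15 N of sideways force on the knob for roughly half a second. I corrected it before the clutch engaged. I saw no contact with the panel or the well wall on the way in.

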